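# Count a finished carving on the bench tally counter

### The arm

A 6-joint arm with a two-finger parallel gripper is mounted at the origin on the work surface. World frame = base frame: x ahead of the robot, y to its left, z up, the work surface at z = 0. Lengths are in m, angles in degrees, forces in N, time in s.
With the tool pointing down it reaches from about 0.375 to 0.9 m from the base axis. Payload 3.1 kg.
Tool frame: the origin (TCP) lies on the centre line of the jaws, within the pads' length; the fingertips stand 25 mm ahead of it and the grasp point (between the pads) lies 6 mm ahead of it; z points along the fingers, y is the line along which they close (so a half turn about z gives the same grasp; the last joint's range is limited). The gripper opens to 87 mm and grips with 3 to 60 N. Pads are 19 mm wide; open, the fingers measure 117 mm over their backs; the gripper's body (75 mm by 190 mm) begins 51 mm behind the grasp point.
Start: joints at [54.059, 30.224, 82.088, -0, 67.689, -10.227], TCP at [0.271, 0.563, 0.248] pointing down, gripper open.
Joint ranges: [-176.69, 176.69], [-43.24, 126.21], [12.49, 139.97], [-82, 262], [0, 151.66], [-163.58, 163.58]. Speed limits (degrees/s): [159.86, 159.86, 180, 180, 180, 180].

### API

Orientations are given as a 3x3 rotation matrix whose columns are the frame's x, y, z axes.
In Python, from rig import * gives the robot as it stands.
- The arm moves only by the tool step_arm, never from a script. Its argument "steps" is a list of rows, each a list of 7 numbers: the shift along the tool's x, y, z normalised to -1 to 1, where 1 is 0.3 m, then the turn, a rotation vector about the tool's x, y, z normalised to -1 to 1, where 1 is 45 degrees, then the gripper's target within -1 to 1 (shut at 1, half-way at 0, fully open at -1). A call has 1 to 8 rows; each row is the pose to reach, as a shift and turn from the pose commanded when the call began, along the tool's axes at that moment; what a row does not reach only later rows make up. A row lasts 1/12 s, in which the tool goes at most 41.7 mm and 7.16 degrees, less where a joint would pass 70% of its speed; a pose out of reach is approached as far as the arm can. A call with a number of a shift or a turn outside -1 to 1 is refused whole. A call with a gripper value outside its range is refused whole. The fingers move at their own pace and stop on an object; the grip force is fixed at half the most. Time passes only in rows, so rows that repeat a pose let the fingers close. It gives the time, the measured TCP pose, the force, the opening and the grip force at its end, in the units of the state.
- read_state(): the state, without advancing time (a new reading comes with each control period).
- capture(name): name is "side" or "top"; returns a dict with "image" (420x560x3 uint8, red, green, blue), "vertical_fov" (degrees; the focal length in pixels is half the picture's height over the tangent of half this angle, whatever the lens; pixels are square), "cx", "cy" (the principal point, pixels), "world_from_camera" (4x4, takes a point from camera to world coordinates). Camera axes: x right, y down, z forward; pixel columns grow to the right and rows downward; lengths in m; the calibration is good to about 2 mm. A picture is of the moment at which its call begins. There is no depth.
- hand_in(): hands the job in; it is judged then, once.
The state is a dict: "time_s": time; "joint_positions": joint angles; "qvel": joint speeds; "tau": joint torques, N m; "position": TCP position; "tcp_rot": TCP orientation; "force": force on the tool from outside, world axes, zero at the start; "moment": the same for the moment, N m; "opening": opening from 0.0 (shut) to 1.0 (fully open); "grasp_force": force on a finger pad.
Only numpy, scipy, OpenCV 4.12 (cv2) and the standard library are available. Lean on these libraries where they do the work, as an engineer would, in place of code of your own. Each camera call takes 0.05 s, during which the arm holds its last target. There are 200 camera calls.

### The job

The carved figure standing on the bench is finished: count it on the figure counter, which is the tally counter whose board carries a sample carved figure (the other counter's board carries a turned finial). Swing that counter's lever all the way to its stop, hold it there for a moment, then let it go so that it springs back to rest. Do not work the other counter's lever, and do not knock over or push aside the finished figure standing loose on the bench.

Things in the scene. Friction and masses are not known exactly. Their poses are not given: they have to be found in the camera images.
- figure_counter: Figure counter, fixed: grey housing 85 x 105 x 60 mm on a brown wooden board 130 x 230 x 18 mm (housing top 78 mm above the table), count window with white drums on top. A 130 mm wooden sample figure stands on the left part of the board as the robot sees it (top 148 mm above the table). Origin: centre of the board's underside on the table; z up, x away from the robot.
- figure_counter_lever (a joint): Its lever, rad: 0 at rest, 1.1 at the stop, growing counter-clockwise from above. Flat steel, 14 mm wide, top 94 mm above the table, turning on an upright axis on the housing; it points roughly to the robot, its grip sweeping left to right in front of the housing. A spring returns it to 0: 1.5 N at the grip to start, 4.5 N at the stop.
- figure_counter_grip (a point): Centre of that lever's upright black cylindrical grip, 18 mm across, from 93 to 139 mm above the table; the point is on its axis, 116 mm above the table. Its x axis points along the lever, level, outward from the pivot (the pivot axis is 90 mm back along -x), z up; the grip moves along its +y towards the stop.
- finial_counter_lever (a joint): Lever of the other counter, rad, 0 at rest; same build, but its board carries a 124 mm turned wooden finial. Not to be worked. The counters stand side by side, 0.34 to 0.56 m apart; either may be the left one.
- finished_figure: The finished carving: a wooden standing man 130 mm tall on a plinth 42 x 52 x 14 mm, standing loose on the table near the robot, in front of and between the counters. Origin at the centre of its underside, z up. To be left standing where it is.
There are look-alikes about, which are no part of the job. Leave any blue look-alike of the finished_figure alone.

How it is judged:
By the outcome, as a careful person would: the job done as asked, in the order asked, and still so for the second after the job is handed in, with the robot touching nothing.
It also fails if it takes over 35 s, if anything falls off the work surface, if the arm or the gripper's body presses on something with over 40 N, if the wrist force passes 120 N, or if a joint passes its speed limit or range.

## Working session

There is one attempt and no reset: what is moved stays moved. The work goes in short steps, Python scripts to look and compute and a tool call to move; the robot and the scene stay as the last step left them, time stands still between calls to the robot, and variables do not carry over. Pictures are saved under pics/ and viewed, at most 10 in all, crops included, and the job is handed in when it is done.

Besides the shell and the picture viewer there is one more tool, called after ">>>" in YAML: its name, and indented under it one key for each argument. step_arm: Moves the arm, as the interface text tells. Scaled input: -1 to 1 covers 0.3 m each way for a shift and 45 degrees each way for a turn. Its arguments: {"type":"object","properties":{"steps":{"type":"array"}},"required":["steps"]}

```bash
mkdir -p pics
python3 - <<'E'
from rig import *
import cv2,numpy as np,pickle
d={}
for n in("side","top"):
    c=capture(n);d[n]=c;cv2.imwrite(f"pics/{n}0.png",c["image"][:,:,::-1]);print(n,c["vertical_fov"],c["cx"],c["cy"],np.round(c["world_from_camera"],3).tolist())
pickle.dump(d,open("d0.pkl","wb"));s=read_state();print(np.round(s["tcp_rot"],3).tolist(),s["position"],s["opening"],s["time_s"])
E
```

```text
side 51.5736316151861 281.37129764061854 209.25418665964003 [[-0.997, -0.07, 0.04, 0.479], [-0.079, 0.727, -0.682, 0.565], [0.019, -0.683, -0.73, 0.743], [0.0, 0.0, 0.0, 1.0]]
top 52.82215591075178 277.04941279368296 204.063666791621 [[-0.022, -0.992, 0.126, 0.396], [-1.0, 0.022, -0.003, -0.026], [-0.0, -0.126, -0.992, 1.1], [0.0, 0.0, 0.0, 1.0]]
[[-0.901, 0.434, -0.001], [0.434, 0.901, -0.002], [0.0, -0.002, -1.0]] [0.27079427 0.5626228  0.24667619] 0.9984344092571403 0.1
```

View pics/side0.png

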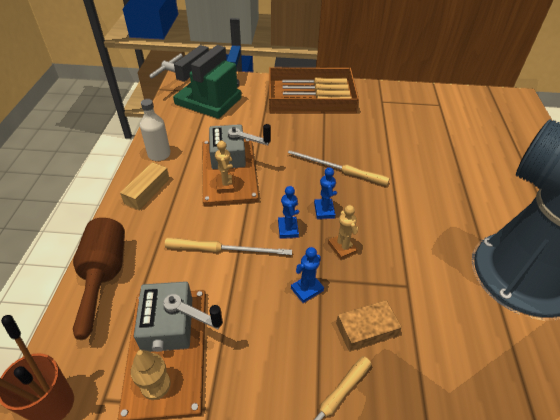

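View pics/top0.png

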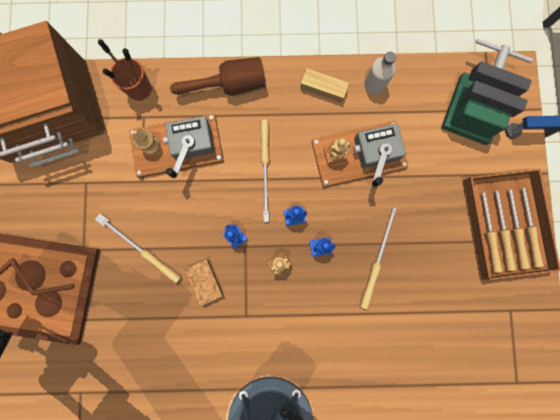

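The figure counter is the right-hand one (y<0): its grip is at about (267,133) in the side view and (378,181) in the top view, and its pivot at (234,133) and (381,146). The finished figure is at (347,230) side and (280,265) top. Blue look-alikes stand between them.

```bash
cat > h.py <<'E'
import numpy as np,cv2,pickle
def ray(c,u,v):
    f=210/np.tan(np.radians(c["vertical_fov"]/2));W=c["world_from_camera"]
    r=W[:3,:3]@np.array([(u-c["cx"])/f,(v-c["cy"])/f,1]);return W[:3,3],r/np.linalg.norm(r)
def plane(c,u,v,z):
    o,r=ray(c,u,v);return o+r*(z-o[2])/r[2]
def tri(a,pa,b,pb):
    o,r=ray(a,*pa);p,q=ray(b,*pb);t=np.linalg.lstsq(np.c_[r,-q],p-o,rcond=None)[0]
    x,y=o+r*t[0],p+q*t[1];return (x+y)/2,np.linalg.norm(x-y)
def dark(c,u0,u1,v0,v1,th=45):
    m=(c["image"][v0:v1,u0:u1].max(2)<th).astype(np.uint8)
    n,l,s,ce=cv2.connectedComponentsWithStats(m);i=1+np.argmax(s[1:,4]);return ce[i]+[u0,v0],s[i]+[u0,v0,0,0,0]
E
python3 - <<'E'
from h import *
d=pickle.load(open("d0.pkl","rb"));S,T=d["side"],d["top"]
a,sa=dark(S,255,280,118,150);b,sb=dark(T,365,392,168,192)
print(a,sa,b,sb);print("grip",tri(S,a,T,b),plane(T,*b,.116),plane(S,*a,.116))
for p in((381,146),): print("pivot",plane(T,*p,.096),plane(S,234,133,.096))
for n,p in dict(fig=(280,265),b1=(235,236),b2=(295,215),b3=(321,246)).items(): print(n,plane(T,*p,.1))
for p in((338,150),): print("sample",plane(T,*p,.13))
for p in((314,138),(324,185),(408,172),(398,124)):print("board",plane(T,*p,.018))
cr=cv2.hconcat([cv2.resize(S["image"][100:190,190:290],(400,360),interpolation=2),cv2.resize(T["image"][110:200,310:410],(400,360),interpolation=2)])
cv2.imwrite("pics/crop.png",cr[:,:,::-1])
E
```

```text
[266.51428571 133.0952381 ] [264 124   6  19 105] [375.13636364 183.04545455] [373 180   6   6  22]
grip (array([ 0.56691973, -0.26106772,  0.11723096]), np.float64(0.002661629437621362)) [ 0.56578231 -0.26126886  0.116     ] [ 0.56843731 -0.26304213  0.116     ]
pivot [ 0.66042354 -0.28505157  0.096     ] [ 0.64989942 -0.28165896  0.096     ]
fig [ 0.37894854 -0.03230774  0.1       ]
b1 [0.44911157 0.07240752 0.1       ]
b2 [ 0.49578811 -0.07067592  0.1       ]
b3 [ 0.42109123 -0.12987706  0.1       ]
sample [ 0.64407389 -0.17466607  0.13      ]
board [ 0.70648401 -0.12997809  0.018     ]
board [ 0.58051179 -0.15175564  0.018     ]
board [ 0.60996812 -0.37181467  0.018     ]
board [ 0.73959639 -0.35329421  0.018     ]
```

View pics/crop.png

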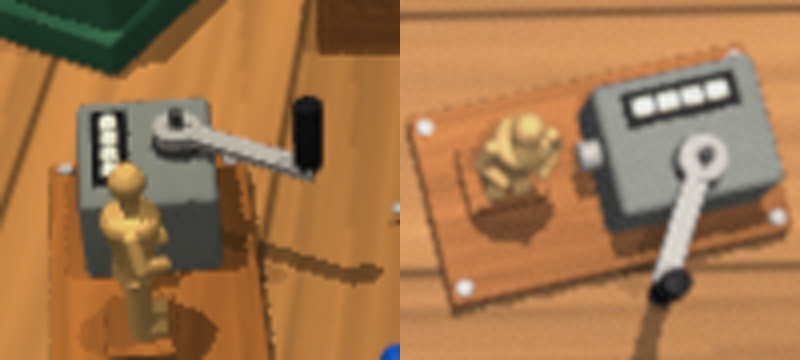

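The crop puts the grip's centre at about (377.7,181.5) and the pivot boss at about (386.5,148.8) in the top view. I'll refine both and plan the push.

```bash
cat >> h.py <<'E'
def fit(P,d): # tool TCP delta rows
    pass
def cmd(s,target,Rt):
    from scipy.spatial.transform import Rotation as R
    R0=s["tcp_rot"];return np.r_[R0.T@(np.array(target)-s["position"])/.3,np.degrees(R.from_matrix(R0.T@Rt).as_rotvec())/45]
def down(deg):
    a=np.radians(deg);x=np.array([np.cos(a),np.sin(a),0]);z=np.array([0,0,-1.]);return np.c_[x,np.cross(z,x),z]
E
python3 - <<'E'
from h import *
from rig import read_state
d=pickle.load(open("d0.pkl","rb"));S,T=d["side"],d["top"]
for th in(60,75,90):
    a,sa=dark(S,258,278,118,150,th);b,sb=dark(T,368,390,172,192,th);print(th,a,sa,b,sb,tri(S,a,T,b))
g=plane(T,377.7,181.5,.125);p=plane(T,386.5,148.75,.1);p2=plane(S,234,132.5,.1)
print("g",g,"p",p,p2,np.linalg.norm((g-p)[:2]),np.degrees(np.arctan2(*(g-p)[1::-1])))
E
```

```text
60 [266.23076923 132.92307692] [263 124   7  19 117] [376.75       181.72916667] [373 178   9   9  48] (array([ 0.56925502, -0.26562511,  0.1144685 ]), np.float64(0.00026826968438048313))
75 [266.61654135 132.93233083] [263 124   8  19 133] [376.81967213 181.85245902] [372 178  10   9  61] (array([ 0.56864664, -0.26574924,  0.11448056]), np.float64(0.00033633795396584293))
90 [266.58865248 133.19148936] [263 124   8  20 141] [376.84285714 181.58571429] [372 177  11  10  70] (array([ 0.56909004, -0.26603083,  0.113577  ]), np.float64(0.0010349868074743898))
g [ 0.56776236 -0.26530613  0.125     ] p [ 0.65223673 -0.29699108  0.1       ] [ 0.64914808 -0.27838242  0.1       ] 0.09022114532088571 159.4397574532855
```

Run:
```python
from h import *
from rig import read_state
s=read_state()
print(np.round(cmd(s,[.40,.28,.25],down(125)),3))
```

```text
[-0.797 -0.662 -0.01  -0.002  0.     0.651]
```

>>> step_arm:
  steps:
    - [-0.8,-0.66,-0.01,0,0,0.65,1]
    - [-0.8,-0.66,-0.01,0,0,0.65,1]
    - [-0.8,-0.66,-0.01,0,0,0.65,1]
    - [-0.8,-0.66,-0.01,0,0,0.65,1]
    - [-0.8,-0.66,-0.01,0,0,0.65,1]
    - [-0.8,-0.66,-0.01,0,0,0.65,1]
    - [-0.8,-0.66,-0.01,0,0,0.65,1]
    - [-0.8,-0.66,-0.01,0,0,0.65,1]

```text
time_s: 0.77
position: [0.4026, 0.2769, 0.2503]
tcp_rot: [[-0.572, 0.82, -0.0], [0.82, 0.572, -0.002], [-0.001, -0.001, -1.0]]
force: [0.3, -0.8, -0.0]
opening: 0.476
grasp_force: 0.0
```

Run:
```python
from h import *
from rig import read_state
s=read_state();print(s["position"],s["opening"],s["force"],s["joint_positions"])
print(np.round(cmd(s,[.49,.02,.25],down(100.5)),3))
```

```text
[0.40259978 0.2768605  0.25034762] 0.4758453818106509 [ 0.26568374 -0.75265558 -0.03078837] [ 21.44115121  19.56651891 100.99933408  -0.11111256  59.48073075
 -13.38793855]
[-0.869 -0.251  0.003 -0.001  0.002  0.542]
```

>>> step_arm:
  steps:
    - [-0.87,-0.25,0,0,0,0.54,1]
    - [-0.87,-0.25,0,0,0,0.54,1]
    - [-0.87,-0.25,0,0,0,0.54,1]
    - [-0.87,-0.25,0,0,0,0.54,1]
    - [-0.87,-0.25,0,0,0,0.54,1]
    - [-0.87,-0.25,0,0,0,0.54,1]
    - [-0.87,-0.25,0,0,0,0.54,1]
    - [-0.87,-0.25,0,0,0,0.54,1]

```text
time_s: 1.43
position: [0.4921, 0.0194, 0.2505]
tcp_rot: [[-0.181, 0.983, 0.002], [0.983, 0.181, -0.002], [-0.002, 0.002, -1.0]]
force: [0.1, -1.0, 0.5]
opening: 0.011
grasp_force: 0.0
```

Run:
```python
from h import *
from rig import read_state
s=read_state();print(s["opening"],s["joint_positions"])
print(np.round(cmd(s,[.5617,-.2267,.25],down(100.5)),3))
```

```text
0.01123467572859742 [-1.07181697e+01  1.97831330e+01  1.00595129e+02 -9.71184321e-02
  5.94771139e+01 -2.10951310e+01]
[-0.849  0.08   0.004  0.002  0.003 -0.002]
```

>>> step_arm:
  steps:
    - [-0.85,0.08,0,0,0,0,1]
    - [-0.85,0.08,0,0,0,0,1]
    - [-0.85,0.08,0,0,0,0,1]
    - [-0.85,0.08,0,0,0,0,1]
    - [-0.85,0.08,0,0,0,0,1]
    - [-0.85,0.08,0,0,0,0,1]
    - [-0.85,0.08,0,0,0,0,1]
    - [-0.85,0.08,0,0,0,0,1]

```text
time_s: 2.1
position: [0.5614, -0.2242, 0.2498]
tcp_rot: [[-0.183, 0.983, -0.0], [0.983, 0.183, 0.0], [0.0, 0.0, -1.0]]
force: [0.1, -0.1, -0.6]
opening: 0.003
grasp_force: 0.0
```

>>> step_arm:
  steps:
    - [0,0,0.1,0,0,0,1]
    - [0,0,0.2,0,0,0,1]
    - [0,0,0.3,0,0,0,1]
    - [0,0,0.4,0,0,0,1]
    - [0,0,0.4,0,0,0,1]
    - [0,0,0.4,0,0,0,1]

```text
time_s: 2.6
position: [0.5594, -0.2193, 0.1293]
tcp_rot: [[-0.188, 0.982, -0.005], [0.982, 0.188, 0.004], [0.004, -0.004, -1.0]]
force: [0.3, 0.1, -0.4]
opening: 0.004
grasp_force: 0.0
```

Run:
```python
from h import *
from rig import *
s=read_state();print(s["opening"],s["force"],s["position"],s["joint_positions"])
S=capture("side")["image"];T=capture("top")["image"]
cr=cv2.hconcat([cv2.resize(S[60:220,170:330],(400,400),interpolation=2),cv2.resize(T[90:250,290:450],(400,400),interpolation=2)])
cv2.imwrite("pics/crop2.png",cr[:,:,::-1])
```

```text
0.004295892033636933 [ 0.30989307  0.12517308 -0.3716245 ] [ 0.55942594 -0.21926747  0.12928443] [-3.20608734e+01  3.72418935e+01  9.11181254e+01  3.33601064e-02
  5.19836237e+01 -4.29187566e+01]
```

View pics/crop2.png

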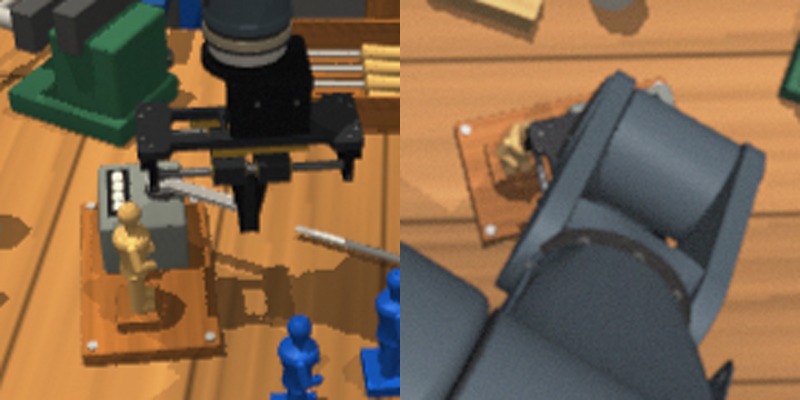

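The side crop shows the shut fingertips beside the grip at (248,215), clear of the sample figure at (130,250). The top view is blocked by the arm. I'll start the push along the arc.

>>> step_arm:
  steps:
    - [-0.04,0,0,0,0,0,1]
    - [-0.08,0,0,0,0,0,1]
    - [-0.1,0,0,0,0,0,1]
    - [-0.13,-0.02,0,0,0,0,1]
    - [-0.16,-0.03,0,0,0,0,1]
    - [-0.19,-0.04,0,0,0,0,1]
    - [-0.22,-0.043,0,0,0,0,1]
    - [-0.25,-0.044,0,0,0,0,1]

```text
time_s: 3.37
position: [0.5616, -0.2993, 0.1306]
tcp_rot: [[-0.186, 0.983, -0.001], [0.983, 0.186, 0.001], [0.001, -0.0, -1.0]]
force: [-0.4, 4.1, 2.1]
opening: 0.006
grasp_force: 1.7
```

Run:
```python
from h import *
from rig import *
s=read_state();print(s["force"],s["position"],np.round(cmd(s,[.5594,-.2193,.1293],down(100.5)),3))
S=capture("side")["image"]
cv2.imwrite("pics/crop3.png",cv2.resize(S[60:220,170:330],(480,480),interpolation=2)[:,:,::-1])
```

```text
[-0.44229828  4.08592929  2.09439867] [ 0.56163552 -0.29925075  0.13063752] [ 0.263  0.042  0.005 -0.001 -0.001  0.004]
```

View pics/crop3.png

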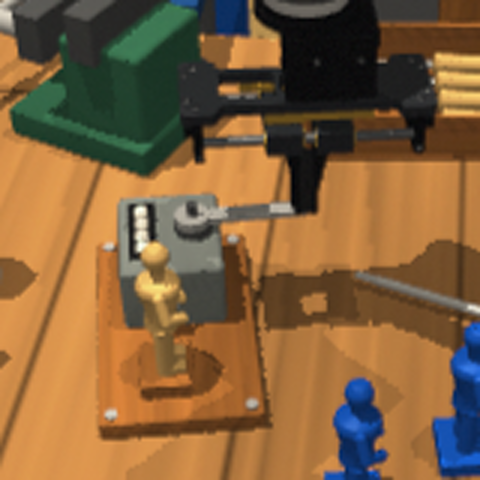

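The fingers are pushing the grip with about 4 N and the lever has swung roughly halfway. I'll continue towards the stop.

>>> step_arm:
  steps:
    - [-0.03,0.002,0,0,0,0,1]
    - [-0.06,0.008,0,0,0,0,1]
    - [-0.09,0.016,0,0,0,0,1]
    - [-0.11,0.024,0,0,0,0,1]
    - [-0.12,0.028,0,0,0,0,1]
    - [-0.12,0.028,0,0,0,0,1]

```text
time_s: 3.92
position: [0.5771, -0.3328, 0.1301]
tcp_rot: [[-0.186, 0.983, -0.001], [0.983, 0.186, 0.0], [0.0, -0.0, -1.0]]
force: [-2.8, 3.7, 0.2]
opening: 0.009
grasp_force: 1.8
```

>>> step_arm:
  steps:
    - [-0.01,0.004,0,0,0,0,1]
    - [-0.02,0.008,0,0,0,0,1]
    - [-0.02,0.008,0,0,0,0,1]

```text
time_s: 4.17
position: [0.5804, -0.3373, 0.1301]
tcp_rot: [[-0.186, 0.982, -0.001], [0.982, 0.186, 0.001], [0.001, -0.0, -1.0]]
force: [-2.0, 4.8, -1.9]
opening: 0.005
grasp_force: 2.1
```

>>> step_arm:
  steps:
    - [-0.01,0.003,0,0,0,0,1]
    - [-0.01,0.003,0,0,0,0,1]
    - [-0.01,0.003,0,0,0,0,1]

```text
time_s: 4.42
position: [0.5814, -0.3387, 0.1301]
tcp_rot: [[-0.187, 0.982, -0.001], [0.982, 0.187, 0.003], [0.003, -0.001, -1.0]]
force: [-1.8, 4.9, 0.7]
opening: 0.001
grasp_force: 3.1
```

>>> step_arm:
  steps:
    - [-0.01,0.003,0,0,0,0,1]
    - [-0.01,0.003,0,0,0,0,1]
    - [-0.01,0.003,0,0,0,0,1]

```text
time_s: 4.67
position: [0.5817, -0.3392, 0.13]
tcp_rot: [[-0.187, 0.982, -0.005], [0.982, 0.187, 0.008], [0.008, -0.003, -1.0]]
force: [-3.8, 10.0, 3.4]
opening: 0.006
grasp_force: 5.4
```

>>> step_arm:
  steps:
    - [-0.01,0.002,0,0,0,0,1]
    - [-0.01,0.002,0,0,0,0,1]
    - [-0.01,0.002,0,0,0,0,1]
    - [-0.01,0.002,0,0,0,0,1]
    - [-0.01,0.002,0,0,0,0,1]
    - [-0.01,0.002,0,0,0,0,1]

```text
time_s: 5.17
position: [0.5819, -0.3395, 0.13]
tcp_rot: [[-0.187, 0.982, -0.008], [0.982, 0.187, 0.012], [0.013, -0.005, -1.0]]
force: [-5.8, 15.5, 5.8]
opening: 0.007
grasp_force: 7.7
```

Run:
```python
from h import *
from rig import *
s=read_state();print(s["force"],s["position"])
c=capture("side");S=c["image"]
cv2.imwrite("pics/crop4.png",cv2.resize(S[60:220,170:330],(480,480),interpolation=2)[:,:,::-1])
# predicted lever end at 1.1 rad
P=np.array([.6525,-.2975])
for a in(1.0,1.1):
    t=np.radians(159.4)+a;G=np.r_[P+.09*np.array([np.cos(t),np.sin(t)]),.116]
    W=np.linalg.inv(c["world_from_camera"]);q=W[:3,:3]@G+W[:3,3];f=210/np.tan(np.radians(c["vertical_fov"]/2))
    u=q[:2]/q[2]*f+[c["cx"],c["cy"]];print(a,G,u,(u-[170,60])*3)
```

```text
[-5.83931785 15.45045717  5.81653286] [ 0.58188067 -0.33953806  0.13000991]
1.0 [ 0.58033623 -0.35128095  0.116     ] [265.38587396 111.37331574] [286.15762188 154.11994721]
1.1 [ 0.58606588 -0.35821662  0.116     ] [263.40307489 109.65167697] [280.20922467 148.95503091]
```

View pics/crop4.png

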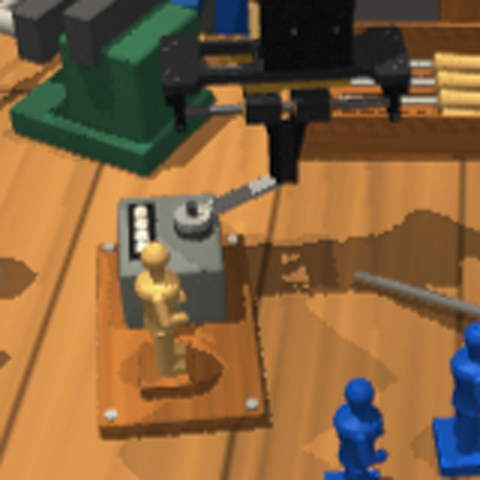

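The lever is at its stop. The position has stalled while the force rises to about 16 N, and the TCP matches the 1.1 rad prediction. I'll hold briefly, then back off along the arc and lift clear.

>>> step_arm:
  steps:
    - [0,0,0,0,0,0,1]
    - [0,0,0,0,0,0,1]
    - [0,0,0,0,0,0,1]
    - [0.09,-0.03,0,0,0,0,1]
    - [0.19,-0.05,0,0,0,0,1]
    - [0.29,-0.04,0,0,0,0,1]
    - [0.38,-0.01,0,0,0,0,1]
    - [0.44,0,0,0,0,0,1]

```text
time_s: 5.88
position: [0.5617, -0.2156, 0.1316]
tcp_rot: [[-0.187, 0.982, 0.005], [0.982, 0.187, -0.003], [-0.004, 0.004, -1.0]]
force: [0.4, 1.1, 0.5]
opening: 0.008
grasp_force: 0.0
```

>>> step_arm:
  steps:
    - [0,0,0,0,0,0,1]
    - [0,0,0,0,0,0,1]
    - [0,0,-0.1,0,0,0,1]
    - [0,0,-0.2,0,0,0,1]
    - [0,0,-0.3,0,0,0,1]
    - [0,0,-0.4,0,0,0,1]
    - [0,0,-0.4,0,0,0,1]
    - [0,0,-0.4,0,0,0,1]

```text
time_s: 6.55
position: [0.562, -0.2194, 0.2536]
tcp_rot: [[-0.185, 0.983, 0.008], [0.983, 0.185, -0.006], [-0.007, 0.006, -1.0]]
force: [0.1, -0.5, -0.1]
opening: 0.005
grasp_force: 0.0
```

Run:
```python
from h import *
from rig import *
s=read_state();print(s["force"],s["position"])
cv2.imwrite("pics/s5.png",capture("side")["image"][:,:,::-1])
```

```text
[ 0.08562472 -0.46546159 -0.11731685] [ 0.56198766 -0.21944972  0.25357472]
```

View pics/s5.png

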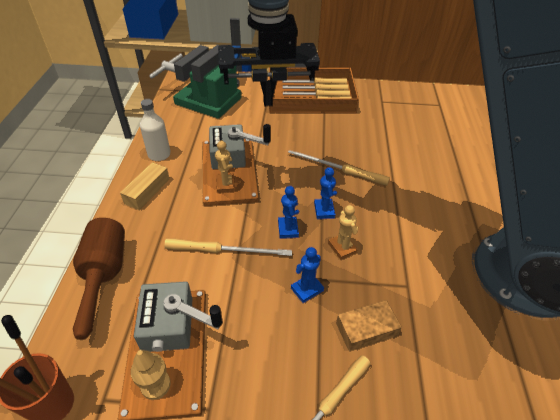

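The lever is back at rest, with its grip at (267,133) as at the start. The finished figure still stands at (347,230), the other counter is unchanged and the gripper is clear.

```bash
python3 -c "
from rig import *
print(hand_in())"
```

```text
the job is handed in; nothing more can be done
None
```

The figure counter's lever was swung to its stop, held there for about half a second and released to spring back to rest; the finished figure and the other counter were not disturbed, and the job is handed in.

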